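Roll the sleeved baby bottle into its bay

ROBOT

A 6-joint arm with a two-finger parallel gripper is mounted at the origin on the work surface. World frame = base frame: x ahead of the robot, y to its left, z up, the work surface at z = 0. Lengths are in m, angles in rad, forces in N, time in s.
With the tool pointing down it reaches from about 0.4 to 0.825 m from the base axis. Payload 7 kg.
Tool frame: the origin (TCP) lies midway between the tips of the shut fingers; the grasp point (between the pads) lies 19 mm behind it; z points along the fingers, y is the line along which they close (so a half turn about z gives the same grasp; the last joint's range is limited). The gripper opens to 88 mm and grips with 3 to 60 N. Pads are 19 mm wide; open, the fingers measure 130 mm over their backs; the gripper's body (78 mm by 193 mm) begins 47 mm behind the grasp point.
Start: joints at [-0.913, 0.359, 0.012, 0, -1.224, -0.288], TCP at [0.244, -0.629, 0.227] pointing down, gripper open.
Joint ranges: [-3.07, 3.07], [-1.43, 2.12], [-1.02, 1.25], [-3.03, 1.67], [-3.05, -0], [-3.03, 3.03]. Speed limits (rad/s): [2.39, 2.39, 3.01, 3.14, 3.14, 3.14].

INTERFACE

Orientations are given as [roll, pitch, yaw] about the fixed x, y, z axes, in that order (R = Rz(yaw) Ry(pitch) Rx(roll)).
In Python, from station import arm, grab_frame, camera_params, spot_in gives the robot as it stands.
- The arm moves only by the shell command python3 -m jog 'ROWS' [FORCE]. ROWS is JSON, a list that holds one entry, the list of rows, each a list of 7 numbers: the shift along the tool's x, y, z in mm, then the turn, a rotation vector about the tool's x, y, z in rad, then the finger opening in mm, from 0 to 87.6. In form: [[[x, y, z, wx, wy, wz, fingers], ...]]. A call has 1 to 20 rows; each row is the pose to reach, as a shift and turn from the pose commanded when the call began, along the tool's axes at that moment; what a row does not reach only later rows make up. A row lasts 1/8 s, in which the tool goes at most 62.5 mm and 10.7 degrees, less where a joint would pass 70% of its speed; a pose out of reach is approached as far as the arm can. A call with a gripper value outside its range is refused whole. The fingers move at their own pace and stop on an object; FORCE is the grip in N (left out, the last holds). Time passes only in rows, so rows that repeat a pose let the fingers close. It gives the time, the measured TCP pose, the force, the opening and the grip force at its end, in the units of the state.
- arm.get_state(): the state, without advancing time (a new reading comes with each control period).
- grab_frame(name): name is "scene" or "top" or "wrist"; returns (picture, depth): 400x640x3 uint8, blue, green, red; 400x640 float32, m along the optical axis (not along the pixel's ray), 0 where there is no reading.
- camera_params(name): a dict with "mtx" (3x3 intrinsics, pixels), "k1" (the pictures are not rectified: a ray, as slopes to the right and down, at radius r is drawn at 1 + k1 r^2 times it, then the intrinsics apply), "R" (3x3) and "t" (3): a world point X has camera coordinates R X + t. Camera axes: x right, y down, z forward; pixel columns grow to the right and rows downward; lengths in m; the calibration is good to about 2 mm. A picture is of the moment at which its call begins: read the wrist's pose just before it. camera_params takes no time and is no camera call; for the wrist camera it gives the pose at the moment of the call.
- arm.job_done(): hands the job in; it is judged then, once.
Trained networks look in the newest picture that a camera, given by its name, has taken for a name from the list of things; names that differ only in an ending like _2 or _b are one class to them, and where a whole thing is asked for, a point or a joint stands for the part that bears it (a point fixed in the world has none). Each returns a list of dicts, best first, with "confidence" (0 to 1); they miss things now and then, are a little off and sometimes report something else, mostly with a low value. They report only what shows in the picture. A call takes as long as a camera call. They do not tell look-alikes from the thing itself.
- spot_in(query, camera): "uv" ([column, row] in pixels, amid what is visible of it).
The state is a dict: "t": time; "q": joint angles; "qd": joint speeds; "joint_efforts": joint torques, N m; "eef_pos": TCP position; "ee_rot": TCP orientation; "force": force on the tool from outside, world axes, zero at the start; "moment": the same for the moment, N m; "width": finger opening in m; "gripper_force": force on a finger pad.
Only numpy, scipy, OpenCV 4.12 (cv2) and the standard library are available. Lean on these libraries where they do the work, as an engineer would, in place of code of your own. Each camera call takes 0.05 s, during which the arm holds its last target. There are 200 camera calls.

TASK

The clean baby bottle lies on its side on the silicone mat. With the fingertips on top of it, roll it sideways along the mat until it lies at rest wholly inside the white outlined bay, then leave it there. Touch the bottle only on its top, never pick it up or push it from beside, and leave everything else alone.

Things in the scene. Friction and masses are not known exactly. Their poses are not given: they have to be found in the camera images.
- bottle: Baby bottle on its side, 0.24 kg, in a white silicone sleeve: a cylinder 64 mm across, 115 mm long, on which it rolls. Origin on the long axis mid-sleeve, 35 mm above the work surface (top of sleeve: 67 mm). x: long axis towards the cap, away from the robot; y, z turn as it rolls. A fingertip pressed lightly on top and moved sideways rolls it half the fingertip's travel; let go, it soon stops.
- bottle_cap (a point): Centre of the end face of the bottle's grey cap (48 mm across), on the long axis 102.5 mm from the bottle's origin; beyond the sleeve the glass neck and the cap are narrower and clear of the mat. The bottle is 160 mm long over all.
- bay: The bay: flat white rectangular outline on the mat (line 4 mm wide, under 1 mm high, no collision). Origin on the mat's top, 3 mm above the work surface, where the bottle's origin belongs. x: where the cap should point; y: rolling direction (bay is 80 to 150 mm to either side of the bottle). Inside of the outline: y = -47 to 47 mm, x = -82.5 to 127.5 mm.
- mat: Grey silicone drying mat stuck to the counter, 240 mm (x) by 380 mm (y), 3 mm thick; origin at the centre of its underside; bottle and bay lie on it with the rolling direction along its y axis.
- canister: Closed white ceramic canister with a wooden lid and knob, 110 mm in diameter, 128 mm high, standing left of the mat. Origin at the centre of its underside. Not to be touched.
- funnel: Clear plastic funnel standing mouth down, 96 mm in diameter, 90 mm high, beyond the mat. Origin at the centre of its underside. Not to be touched.
- scoop: Green measuring scoop: cup 42 mm across and 30 mm high with a flat handle reaching 94 mm along its own x. Origin at the centre of the cup's underside. Beyond the mat. Not to be touched.
- dispenser: White push-button formula dispenser fixed on its stand right of the mat: foot 170 by 150 mm, 362 mm high; origin at the underside under the hopper's axis, its foot reaching 105 mm towards -x and 65 mm towards +x. Not to be touched.
Mind the look-alikes: they are no part of the job. Of the things like the bottle, leave any that is purple; of the rest the larger one is meant.

How it is judged:
By the outcome, as a careful person would: the job done as asked, in the order asked, and still so for the second after the job is handed in, with the robot touching nothing.
It also fails if it takes over 48 s, if anything falls off the work surface, if the arm or the gripper's body presses on something with over 40 N, if the wrist force passes 120 N, or if a joint passes its speed limit or range.

## Working session

There is one attempt and no reset: what is moved stays moved. The work goes in short steps, Python scripts to look and compute and a shell command to move; the robot and the scene stay as the last step left them, time stands still between calls to the robot, and variables do not carry over. Pictures are saved under pics/ and viewed, at most 10 in all, crops included, and the job is handed in when it is done.

```bash
mkdir -p pics
cat > h.py <<'E'
import numpy as np,cv2
from station import arm, grab_frame, camera_params, spot_in
def ray(p,uv):
    K=np.array(p["mtx"]);d=(np.array(uv,float)-K[:2,2])/K[[0,1],[0,1]]
    u=d.copy()
    for _ in range(30): u=d/(1+p["k1"]*(u@u))
    R=np.array(p["R"]);t=np.array(p["t"]);return -R.T@t, R.T@np.r_[u,1]
def onz(p,uv,z):
    o,r=ray(p,uv);return o+r*(z-o[2])/r[2]
def deproj(p,uv,d):
    o,r=ray(p,uv);return o+r*d
def proj(p,X):
    R=np.array(p["R"]);c=R@np.array(X)+np.array(p["t"]);s=c[:2]/c[2];s=s*(1+p["k1"]*(s@s));K=np.array(p["mtx"]);return K[[0,1],[0,1]]*s+K[:2,2]
E
python3 - <<'E'
from h import *
for c in("top","scene"):
    im,d=grab_frame(c);cv2.imwrite(f"pics/{c}0.png",im);np.save(f"{c}_d.npy",d);cv2.imwrite(f"{c}.png",im)
    p=camera_params(c)
    for q in("bottle","bottle_cap","bay","canister"):
        for r in spot_in(q,c):
            u,v=map(int,r["uv"]);print(c,q,r["uv"],round(r["confidence"],2),deproj(p,r["uv"],d[v,u]).round(3))
s=arm.get_state();print(s["t"],s["eef_pos"],s["ee_rot"])
E
```

```text
top bottle [301.4, 217.8] 0.96 [0.544 0.065 0.066]
top bottle [260.7, 313.1] 0.72 [0.306 0.161 0.045]
top bottle [158.9, 252.9] 0.57 [0.449 0.418 0.06 ]
top bottle_cap [303.1, 219.1] 0.85 [0.541 0.06  0.069]
top bottle_cap [163.6, 249.4] 0.84 [0.458 0.406 0.061]
top bottle_cap [266.8, 311.1] 0.76 [0.311 0.147 0.041]
top bay [332.6, 208.0] 0.61 [ 0.576 -0.013  0.004]
top bay [297.4, 122.2] 0.22 [0.805 0.085 0.003]
top canister [184.8, 175.7] 0.55 [0.634 0.343 0.125]
top canister [365.6, 125.6] 0.21 [ 0.787 -0.094  0.048]
scene bottle [452.3, 187.4] 0.95 [0.463 0.414 0.065]
scene bottle [339.2, 204.5] 0.79 [0.58  0.059 0.062]
scene bottle [366.9, 168.1] 0.68 [0.336 0.15  0.037]
scene bottle_cap [368.9, 171.6] 0.86 [0.353 0.157 0.034]
scene bottle_cap [339.0, 204.2] 0.76 [0.579 0.059 0.062]
scene bottle_cap [454.6, 189.1] 0.74 [0.466 0.422 0.061]
scene bay [315.7, 218.4] 0.68 [ 0.582 -0.009  0.005]
scene canister [437.8, 218.2] 0.56 [0.68  0.323 0.113]
0.5 [ 0.24391678 -0.62933302  0.22649602] [ 3.14148944e+00 -3.22082924e-05 -2.77179933e+00]
```

View pics/top0.png

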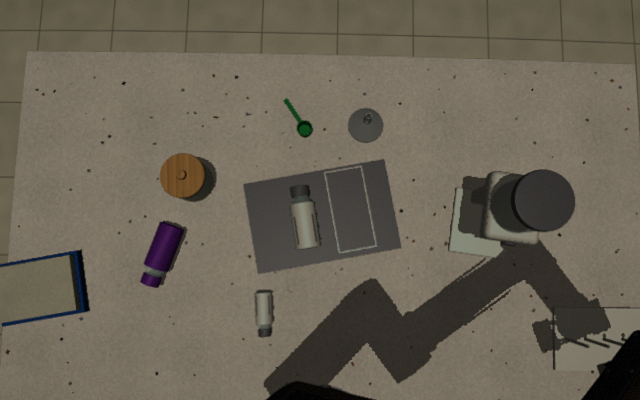

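View pics/scene0.png

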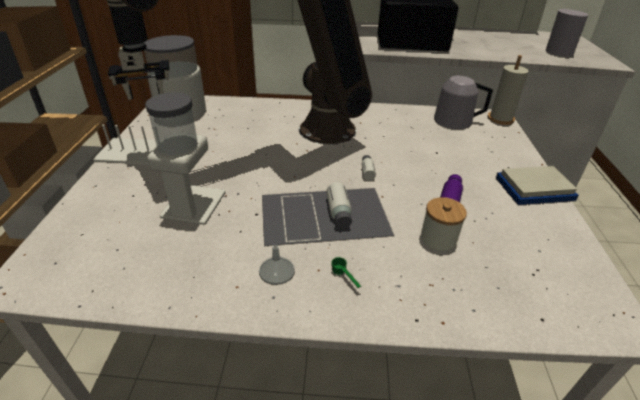

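The white bottle on the mat is at top pixel (305,218), with the bay to its right at (350,209). The small white bottle (263,313) and the purple one (162,254) are the look-alikes. The funnel is at (366,125) and the dispenser at (510,205). Next I'll measure the bottle and bay precisely.

Run:
```python
from h import *
im=cv2.imread("top.png");d=np.load("top_d.npy");p=camera_params("top")
g=cv2.cvtColor(im,cv2.COLOR_BGR2GRAY)
# bay
m=np.zeros_like(g);m[160:258,321:380]=1
loc=g.astype(int)-cv2.medianBlur(g,11)
m=((loc>12)&(m>0)).astype(np.uint8)
n,l,st,_=cv2.connectedComponentsWithStats(m,connectivity=8)
k=1+np.argmax(st[1:,4]);v,u=np.nonzero(l==k)
P=np.array([onz(p,(a,b),.003)[:2] for a,b in zip(u,v)])
r=cv2.minAreaRect((P*1000).astype(np.float32));print("bay",r,st[k]);print(cv2.boxPoints(r))
# mat
# bottle points
Q=[]
for v in range(178,258):
    for u in range(282,324):
        if d[v,u]>0:
            X=deproj(p,(u,v),d[v,u])
            if X[2]>.02: Q.append(np.r_[X,g[v,u]])
Q=np.array(Q);print(len(Q),Q.min(0),Q.max(0))
T=Q[Q[:,2]>.045];c=T[:,:2].mean(0);w,V=np.linalg.eigh(np.cov((T[:,:2]-c).T));a=V[:,1]*np.sign(V[0,1])
print("axis yaw",np.arctan2(a[1],a[0]),"c",c)
s=(Q[:,:2]-c)@a;y=(Q[:,:2]-c)@np.array([-a[1],a[0]])
for lo in np.arange(-.11,.12,.01):
    k=(s>=lo)&(s<lo+.01)
    if k.any():print(round(lo,3),k.sum(),y[k].min().round(3),y[k].max().round(3),np.median(y[k&(Q[:,2]>np.quantile(Q[k,2],.6))]).round(4),np.quantile(Q[k,2],.95).round(3),Q[k,3].mean().round())
print("height/px",d[218,305]/p["mtx"][0][0])
```

```text
bay ((575.06787109375, -58.987884521484375), (220.0770721435547, 105.24905395507812), 11.498147010803223) [324 166  54  88 547]
[[ 456.74768   -29.354141]
 [ 477.72766  -132.49097 ]
 [ 693.38806   -88.62163 ]
 [ 672.4081     14.515198]]
1468 [4.66768543e-01 1.73933519e-02 2.60368952e-02 2.00000000e+01] [6.31015215e-01 9.83546674e-02 7.13852549e-02 1.39000000e+02]
axis yaw 0.18286013640527593 c [0.54240009 0.06047824]
-0.08 41 -0.031 0.03 0.0029 0.069 85.0
-0.07 101 -0.031 0.033 0.0007 0.069 107.0
-0.06 99 -0.031 0.031 0.0012 0.068 102.0
-0.05 103 -0.031 0.032 0.0019 0.069 102.0
-0.04 100 -0.031 0.032 -0.0011 0.069 103.0
-0.03 100 -0.031 0.032 -0.0002 0.068 102.0
-0.02 101 -0.031 0.032 0.0006 0.068 102.0
-0.01 99 -0.031 0.031 -0.0001 0.069 101.0
-0.0 102 -0.031 0.032 -0.0006 0.068 103.0
0.01 100 -0.031 0.032 0.0016 0.069 108.0
0.02 98 -0.032 0.032 -0.0009 0.069 107.0
0.03 100 -0.031 0.032 0.0002 0.068 107.0
0.04 68 -0.026 0.028 0.0009 0.065 71.0
0.05 60 -0.022 0.022 0.0001 0.058 62.0
0.06 79 -0.023 0.023 0.0006 0.06 43.0
0.07 74 -0.023 0.024 0.0002 0.061 44.0
0.08 43 -0.022 0.022 0.0002 0.061 44.0
height/px 0.0024834322293836885
```

Run:
```python
from h import *
d=np.load("top_d.npy");p=camera_params("top")
for lo,hi in((.004,.04),(.04,.15),(.15,.3),(.3,.4)):
    X=np.array([deproj(p,(u,v),d[v,u]) for v in range(160,270) for u in range(430,600) if d[v,u]>0]);k=(X[:,2]>lo)&(X[:,2]<hi)&(X[:,0]>.35)
    if k.any():print(lo,hi,k.sum(),X[k].min(0).round(3),X[k].max(0).round(3))
d=np.load("scene_d.npy");p=camera_params("scene")
X=np.array([deproj(p,(u,v),d[v,u]) for v in range(95,225) for u in range(140,228) if d[v,u]>0])
for lo,hi in((.01,.04),(.04,.15),(.15,.3),(.3,.4)):
    k=(X[:,2]>lo)&(X[:,2]<hi)&(X[:,0]>.35)
    if k.any():print("S",lo,hi,k.sum(),X[k].min(0).round(3),X[k].max(0).round(3))
```

```text
0.004 0.04 2906 [ 0.423 -0.727  0.004] [ 0.721 -0.27   0.038]
0.04 0.15 153 [ 0.593 -0.396  0.04 ] [ 0.629 -0.372  0.116]
0.15 0.3 2198 [ 0.483 -0.452  0.188] [ 0.644 -0.335  0.3  ]
0.3 0.4 3529 [ 0.507 -0.46   0.3  ] [ 0.624 -0.343  0.367]
S 0.01 0.04 919 [ 0.456 -0.482  0.01 ] [ 0.642 -0.318  0.039]
S 0.04 0.15 811 [ 0.597 -0.446  0.04 ] [ 0.634 -0.371  0.15 ]
S 0.15 0.3 2313 [ 0.499 -0.469  0.15 ] [ 0.65  -0.337  0.3  ]
S 0.3 0.4 1527 [ 0.524 -0.46   0.3  ] [ 0.626 -0.344  0.365]
```

```bash
python3 -m jog '[[[-50,90,-20,0,0,0,0],[-95,180,-30,0,0,0,0],[-142,266,-30,0,0,0,0],[-142,266,-30,0,0,0,0],[-142,266,-30,0,0,0,0],[-190,302,-30,0,0,0.05,0],[-240,340,-20,0,0,0.1,0],[-290,379,0,0,0,0.15,0],[-340,418,20,0,0,0.187,0],[-390,456,40,0,0,0.187,0],[-440,495,60,0,0,0.187,0],[-480,526,80,0,0,0.187,0],[-511,550,90,0,0,0.187,0],[-511,550,90,0,0,0.187,0],[-511,550,90,0,0,0.187,0],[-511,550,90,0,0,0.187,0],[-511,550,90,0,0,0.187,0]]]'
python3 - <<'E'
from h import *
s=arm.get_state();print(s["t"],s["eef_pos"],s["ee_rot"],s["force"])
im,d=grab_frame("wrist");cv2.imwrite("pics/w1.png",im)
im,d=grab_frame("scene");cv2.imwrite("pics/s1.png",cv2.resize(im[120:280,220:420],(800,640))[:600])
E
```

```text
t: 2.62
eef_pos: [0.5215, 0.0675, 0.1372]
ee_rot: [3.141, 0.001, -2.96]
force: [-0.4, -0.9, -0.6]
width: 0.0003
gripper_force: 0.0
2.625 [0.52154157 0.06746742 0.13723051] [ 3.14123825e+00  1.13178558e-03 -2.95981755e+00] [-0.37124622 -0.88142294 -0.62158875]
```

View pics/w1.png

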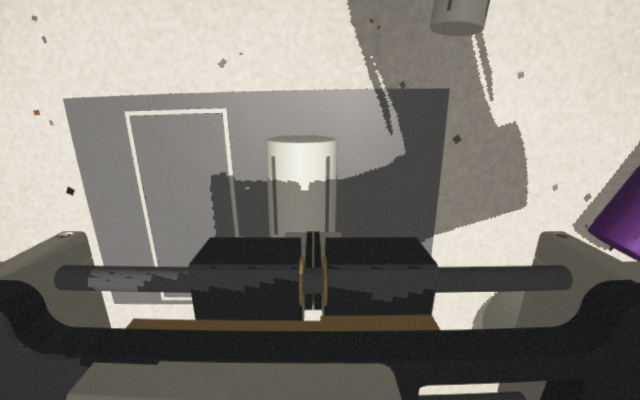

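View pics/s1.png

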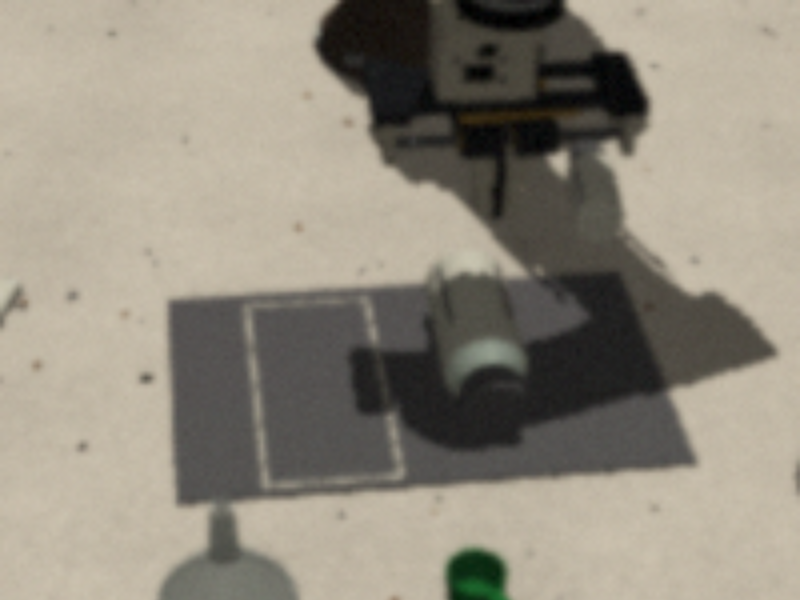

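The wrist view, which has image up pointing to the robot, shows the sleeve butt at (300,137) and the bay at left. The shut tips, near (313,245), are thin along the rolling direction. I'll turn the tool 90° and open the fingers, so two 19 mm wide pads sit along the bottle's axis.

Run:
```python
from h import *
s=arm.get_state();print(s["q"],s["eef_pos"])
```

```text
[ 5.02278708e-01  1.93144647e-01 -4.39415090e-01  2.46280697e-05
 -9.37272531e-01 -1.89106461e+00] [0.52159466 0.06765719 0.13709103]
```

```bash
python3 -m jog '[[[0,-1,0,0,0,-0.18,60],[0,-2,0,0,0,-0.36,60],[0,-3,0,0,0,-0.54,60],[0,-4,0,0,0,-0.72,60],[0,-5,0,0,0,-0.9,60],[0,-5,0,0,0,-1.08,60],[0,-5,20,0,0,-1.26,60],[0,-5,40,0,0,-1.44,60],[0,-5,55,0,0,-1.571,60],[0,-5,60,0,0,-1.571,60],[0,-5,60,0,0,-1.571,60],[0,-5,60,0,0,-1.571,60],[0,-5,60,0,0,-1.571,60]]]'
python3 - <<'E'
from h import *
s=arm.get_state();print(s["q"][5],s["eef_pos"])
im,d=grab_frame("wrist");cv2.imwrite("pics/w2.png",im)
E
```

```text
t: 4.35
eef_pos: [0.5229, 0.0634, 0.0772]
ee_rot: [-3.14, 0.0, -1.389]
force: [-0.6, -0.7, 0.3]
width: 0.0599
gripper_force: 0.0
-0.3112695281135701 [0.52289484 0.06340837 0.07719274]
```

View pics/w2.png

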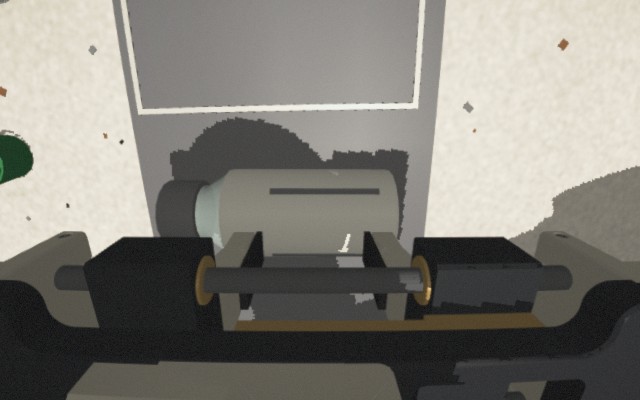

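The bottle lies under the two open fingertips, sleeve at columns 225–398 and cap at left. Both tips are over the sleeve. Now I'll lower gently and feel for contact.

```bash
python3 -m jog '[[[0,0,6,0,0,0,60],[0,0,8.5,0,0,0,60],[0,0,8.5,0,0,0,60]]]'; python3 -m jog '[[[0,0,1,0,0,0,60],[0,0,1,0,0,0,60]]]';python3 -m jog '[[[0,0,1,0,0,0,60],[0,0,1,0,0,0,60]]]'
```

```text
t: 4.78
eef_pos: [0.5223, 0.0631, 0.0677]
ee_rot: [3.141, -0.0, -1.388]
force: [-0.5, 0.4, -0.6]
width: 0.0599
gripper_force: 0.0
t: 5.03
eef_pos: [0.5226, 0.0632, 0.0673]
ee_rot: [-3.141, -0.0, -1.388]
force: [-0.7, -0.2, 2.7]
width: 0.0602
gripper_force: 1.1
t: 5.28
eef_pos: [0.5227, 0.0631, 0.0671]
ee_rot: [-3.141, -0.0, -1.387]
force: [-3.8, -0.2, 11.5]
width: 0.0597
gripper_force: 5.6
```

```bash
python3 -m jog '[[[3,0,-0.3,0,0,0,60],[9,0,-0.3,0,0,0,60],[16,0,-0.3,0,0,0,60],[23,0,-0.3,0,0,0,60],[29,0,-0.3,0,0,0,60],[32,0,-0.3,0,0,0,60],[32,0,-0.3,0,0,0,60]]]'
python3 -m jog '[[[0,0,-12,0,0,0,60],[0,0,-12,0,0,0,60]]]'
cat > m.py <<'E'
from h import *
s=arm.get_state()
im,d=grab_frame("scene");cv2.imwrite("last.png",im);p=camera_params("scene")
def f(c):
    im,d=grab_frame(c);p=camera_params(c)
    K=np.array(p["mtx"]);v,u=np.mgrid[0:400,0:640]
    n=cv2.undistortPoints(np.c_[u.ravel(),v.ravel()].astype(np.float32)[:,None],K,np.array([p["k1"],0,0,0,0.]))[:,0]
    X=np.c_[n,np.ones(len(n))]*d.ravel()[:,None];X=(X-np.array(p["t"]))@np.array(p["R"])
    k=(d.ravel()>0);return X[k]
e=np.array([np.cos(.2),np.sin(.2)]);w=np.array([-e[1],e[0]]);b=np.array([.553,-.0635])
for c in("top","scene"):
    X=f(c);s_=(X[:,:2]-b)@e;y=(X[:,:2]-b)@w
    k=(s_>.061)&(s_<.11)&(abs(y)<.2)&(X[:,2]>.02)&(X[:,2]<.066)   # cap/neck
    a=(s_>-.07)&(s_<.05)&(abs(y)<.2)&(X[:,2]>.02)&(X[:,2]<.07)
    for q in(k,a):
        if q.sum()>5:print(c,q.sum(),"x",s_[q].min().round(3),s_[q].max().round(3),"y",y[q].min().round(3),y[q].max().round(3))
print("tip rel bay", (s["eef_pos"][:2]-b)@e,(s["eef_pos"][:2]-b)@w,s["eef_pos"][2],s["t"])
E
python3 m.py
```

```text
t: 6.15
eef_pos: [0.5284, 0.0314, 0.067]
ee_rot: [-3.141, -0.0, -1.388]
force: [-2.5, -0.6, 7.7]
width: 0.06
gripper_force: 3.6
t: 6.4
eef_pos: [0.5291, 0.0321, 0.0795]
ee_rot: [-3.139, 0.0, -1.388]
force: [-0.1, -1.0, 0.8]
width: 0.0598
gripper_force: 0.0
scene 290 x 0.061 0.104 y 0.081 0.132
scene 272 x -0.059 0.05 y 0.074 0.139
tip rel bay -0.004380457723617373 0.09844061589932622 0.07946655208046641 6.4
```

```bash
python3 -m jog '[[[-18,0,0,0,0,0,60],[-18,0,8,0,0,0,60],[-18,0,12,0,0,0,60],[-18,0,12,0,0,0,60],[-15,0,12,0,0,0,60],[-8,0,12,0,0,0,60],[0,0,12,0,0,0,60],[8,0,12,0,0,0,60],[15,0,12,0,0,0,60],[19,0,12,0,0,0,60],[20,0,12,0,0,0,60],[20,0,12,0,0,0,60],[20,0,0,0,0,0,60],[20,0,0,0,0,0,60]]]'
python3 m.py
```

```text
t: 8.3
eef_pos: [0.5326, 0.0123, 0.0791]
ee_rot: [-3.14, 0.0, -1.388]
force: [0.1, -0.2, 0.1]
width: 0.0601
gripper_force: 0.0
scene 288 x 0.061 0.105 y 0.06 0.11
scene 280 x -0.056 0.05 y 0.055 0.118
tip rel bay -0.004923238679911357 0.07835506119046998 0.07912414671200294 8.3
```

```bash
for i in 1; do python3 -m jog '[[[-18,0,0,0,0,0,60],[-18,0,8,0,0,0,60],[-18,0,12,0,0,0,60],[-18,0,12,0,0,0,60],[-15,0,12,0,0,0,60],[-8,0,12,0,0,0,60],[0,0,12,0,0,0,60],[8,0,12,0,0,0,60],[15,0,12,0,0,0,60],[20,0,12,0,0,0,60],[22,0,12,0,0,0,60],[22,0,12,0,0,0,60],[22,0,0,0,0,0,60],[22,0,0,0,0,0,60]]]'; done
python3 m.py
python3 -m jog '[[[-18,0,0,0,0,0,60],[-18,0,8,0,0,0,60],[-18,0,12,0,0,0,60],[-18,0,12,0,0,0,60],[-15,0,12,0,0,0,60],[-8,0,12,0,0,0,60],[0,0,12,0,0,0,60],[8,0,12,0,0,0,60],[15,0,12,0,0,0,60],[20,0,12,0,0,0,60],[22,0,12,0,0,0,60],[22,0,12,0,0,0,60],[22,0,0,0,0,0,60],[22,0,0,0,0,0,60]]]'
python3 m.py
```

```text
t: 10.2
eef_pos: [0.5367, -0.0093, 0.0792]
ee_rot: [-3.14, 0.0, -1.388]
force: [0.1, 0.5, 0.2]
width: 0.0602
gripper_force: 0.0
top 8 x -0.059 -0.048 y 0.097 0.101
scene 292 x 0.061 0.104 y 0.041 0.089
scene 271 x -0.049 0.05 y 0.035 0.098
tip rel bay -0.00524185244435544 0.05634079126679603 0.0792119366873222 10.2
t: 12.1
eef_pos: [0.5407, -0.031, 0.0792]
ee_rot: [-3.14, 0.0, -1.388]
force: [-0.3, 1.1, -0.4]
width: 0.0602
gripper_force: 0.0
top 18 x -0.059 -0.046 y 0.073 0.08
scene 282 x 0.061 0.103 y 0.018 0.069
scene 279 x -0.049 0.05 y 0.014 0.078
tip rel bay -0.005592849203678807 0.03430300170442991 0.07921377387419146 12.1
```

```bash
python3 -m jog '[[[-20,0,0,0,0,0,60],[-20,0,8,0,0,0,60],[-20,0,12,0,0,0,60],[-20,0,12,0,0,0,60],[-17,0,12,0,0,0,60],[-10,0,12,0,0,0,60],[-2,0,12,0,0,0,60],[6,0,12,0,0,0,60],[14,0,12,0,0,0,60],[20,0,12,0,0,0,60],[22,0,12,0,0,0,60],[22,0,12,0,0,0,60],[22,0,0,0,0,0,60],[22,0,0,0,0,0,60]]]'
python3 m.py
python3 -m jog '[[[-20,0,0,0,0,0,60],[-20,0,8,0,0,0,60],[-20,0,12,0,0,0,60],[-20,0,12,0,0,0,60],[-17,0,12,0,0,0,60],[-10,0,12,0,0,0,60],[-2,0,12,0,0,0,60],[6,0,12,0,0,0,60],[14,0,12,0,0,0,60],[20,0,12,0,0,0,60],[22,0,12,0,0,0,60],[22,0,12,0,0,0,60],[22,0,0,0,0,0,60],[22,0,0,0,0,0,60]]]'
python3 m.py
```

```text
t: 14.0
eef_pos: [0.5447, -0.0529, 0.0792]
ee_rot: [-3.14, -0.0, -1.388]
force: [-0.3, 0.2, 0.6]
width: 0.0602
gripper_force: 0.0
top 31 x -0.061 -0.044 y 0.049 0.059
scene 278 x 0.061 0.104 y -0.001 0.048
scene 274 x -0.054 0.05 y -0.007 0.057
tip rel bay -0.0060149467071573225 0.012055144236536025 0.07924915687380363 14.0
t: 15.9
eef_pos: [0.5487, -0.0745, 0.0793]
ee_rot: [-3.14, -0.0, -1.388]
force: [0.2, 0.5, -0.2]
width: 0.0599
gripper_force: 0.0
top 48 x -0.061 -0.041 y 0.025 0.038
scene 277 x 0.061 0.103 y -0.022 0.027
scene 277 x -0.055 0.05 y -0.029 0.035
tip rel bay -0.006371360673702453 -0.009965485518526985 0.07927428616580101 15.9
```

```bash
python3 -m jog '[[[0,0,-30,0,0,0,60],[0,0,-80,0,0,0,60],[0,0,-140,0,0,0,60],[-60,40,-170,0,0,0,60],[-110,80,-170,0,0,0,60],[-160,110,-170,0,0,0,60],[-210,110,-170,0,0,0,60],[-260,110,-170,0,0,0,60],[-260,110,-170,0,0,0,60],[-260,110,-170,0,0,0,60]]]'
python3 m.py
python3 - <<'E'
from h import *
im,_=grab_frame("top");cv2.imwrite("pics/t3.png",cv2.resize(im[140:290,230:430],(800,600)))
E
```

```text
t: 17.3
eef_pos: [0.3922, 0.1611, 0.2481]
ee_rot: [3.141, -0.0, -1.387]
force: [0.2, -0.3, -0.8]
width: 0.0599
gripper_force: 0.0
top 257 x 0.061 0.099 y -0.02 0.027
top 1103 x -0.062 0.05 y -0.028 0.038
scene 273 x 0.061 0.103 y -0.023 0.025
scene 447 x -0.063 0.05 y -0.029 0.035
tip rel bay -0.11294414011125208 0.25211050080191627 0.2480743537709972 17.3
```

View pics/t3.png

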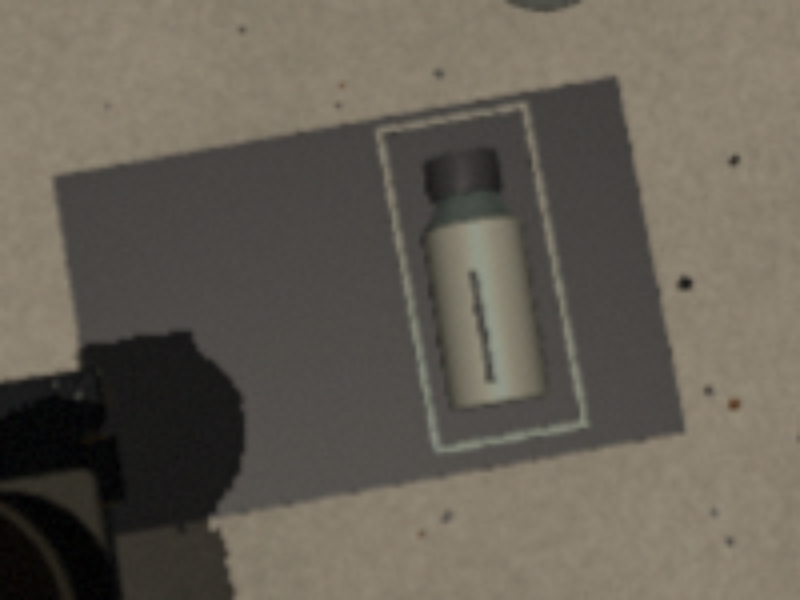

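The bottle lies inside the outline (crop pixels 425–545 × 150–408), with clear margins on all sides and the robot clear of it.

```bash
python3 -c "
from station import arm;print(arm.job_done())"
```

```text
the job is handed in; nothing more can be done
None
```

I rolled the bottle into the white bay with six fingertip strokes on its top. It lies at rest wholly inside the outline, the arm is clear of it, and I handed the job in at about 17 s.

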